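# Show the fossil slab: shut the specimen case, tip it up to the pointer, hold, lower

### The arm

A 7-joint arm with a two-finger parallel gripper is mounted at the origin on the work surface. World frame = base frame: x ahead of the robot, y to its left, z up, the work surface at z = 0. Lengths are in m, angles in rad, forces in N, time in s.
With the tool pointing down it reaches from about 0.4 to 0.85 m from the base axis. Payload 10.4 kg.
Tool frame: the origin (TCP) lies between the finger pads; the fingertips stand manip.tip_extent ahead of it and the grasp point (between the pads) lies 6 mm ahead of it (manip.tip_extent is the distance from the TCP to the fingertips, in m); z points along the fingers, y is the line along which they close (so a half turn about z gives the same grasp; the last joint's range is limited). The gripper opens to 85 mm and grips with 20 to 120 N. Pads are 22 mm wide; open, the fingers measure 114 mm over their backs; the gripper's body (76 mm by 85 mm) begins 54 mm behind the grasp point. The pads swing forward as they close: fully open they stand 13 mm farther back than shut.
Start: joints at [-1.199, 0.332, -0.065, 1.46, 0.022, 1.35, -0.088], TCP at [0.24, 0.577, 0.225] pointing down, gripper open.
Joint ranges: [-2.6, 2.6], [-0.5, 2.12], [-1.47, 1.34], [0.16, 2.42], [-1.27, 4.41], [0.06, 2.06], [-2.6, 2.6]. Speed limits (rad/s): [2.22, 2.22, 2.79, 2.79, 3.14, 3.14, 3.14].

### API

Orientations are given as a unit quaternion [x, y, z, w].
In Python, from workcell import get_obs, optics, workorder, manip gives the robot as it stands.
- The arm moves only by the tool jog_arm, never from a script. Its argument "increments" is a list of rows, each a list of 7 numbers: the shift along the tool's x, y, z in m, then the turn, a rotation vector about the tool's x, y, z in rad, then the opening, from -1 (shut) to 1 (fully open). A call has 1 to 5 rows; each row is the pose to reach, as a shift and turn from the pose commanded when the call began, along the tool's axes at that moment; what a row does not reach only later rows make up. A row lasts 1/12 s, in which the tool goes at most 41.7 mm and 7.16 degrees, less where a joint would pass 70% of its speed; a pose out of reach is approached as far as the arm can. A call with a gripper value outside its range is refused whole. The fingers move at their own pace and stop on an object; "grip_force" is the grip in N (left out, the last holds). Time passes only in rows, so rows that repeat a pose let the fingers close. It gives the time, the measured TCP pose, the force, the opening and the grip force at its end, in the units of the state.
- get_obs(): the state, without advancing time (a new reading comes with each control period).
- optics.camera(name): name is "scene" or "top" or "wrist"; returns a dict with "color" (384x512x3 uint8, red, green, blue), "depth" (384x512 float32, m along the optical axis (not along the pixel's ray), 0 where there is no reading), "K" (3x3 intrinsics, pixels), "R" (3x3) and "t" (3): a world point X has camera coordinates R X + t. Camera axes: x right, y down, z forward; pixel columns grow to the right and rows downward; lengths in m; the calibration is good to about 2 mm. The wrist camera is an equidistant fisheye: a pixel r from the principal point sees the ray r / f radians off the axis. A picture is of the moment at which its call begins.
- workorder.hand_in(): hands the job in; it is judged then, once.
The state is a dict: "clock": time; "joint_pos": joint angles; "joint_velocities": joint speeds; "tau": joint torques, N m; "position": TCP position; "ee_rot": TCP orientation; "ft_force": force on the tool from outside, world axes, zero at the start; "torque": the same for the moment, N m; "grip_width": opening from 0.0 (shut) to 1.0 (fully open); "grasp_force": force on a finger pad.
Only numpy, scipy, OpenCV 4.12 (cv2) and the standard library are available. Lean on these libraries where they do the work, as an engineer would, in place of code of your own. Each camera call takes 0.05 s, during which the arm holds its last target. There are 200 camera calls.

### The job

First press the glazed cover of the specimen case shut. Then raise the case by its front handle until it is tipped to the same slope as the red pointer beside it, hold it still there for about three seconds so that the class can see the fossil, and lower it gently until it lies fully down on its stand, cover still shut. Do not shift the red pointer or the other things on the bench.

Things in the scene. Friction and masses are not known exactly. Their poses are not given: they have to be found in the camera images.
- stand: fixed grey base plate of the tilting viewing stand, 210 (x) x 250 (y) x 12 mm. Origin: centre of its underside, on the bench; x points away from the handle side towards the hinge side, z up. The hinge axis of the case and of the pointer is the line along y at x = +85, z = +22 mm. A brass quarter arc of 3 mm rod, 150 mm radius about the hinge axis, stands at y = +116 mm
- case (a joint): tilt of the specimen case about its hinge in rad: 0 = lying flat on the stand, positive = handle side raised (up to 1.4). It falls back if let go. The case is an open oak tray, 170 mm long (from the hinge towards the handle) x 140 mm wide x 34 mm high, walls 6 mm; about 1 kg with its cover and contents
- case_hinge (a point): point on the case's hinge axis, at mid width. Turns with the case: x runs from the handle to the hinge along the case floor, y along the hinge axis, z out of the open top. In this frame the tray spans x -170 to 0, y -70 to +70, z -6 to +28 mm
- case_handle (a point): middle of the steel handle bar: round bar, 12 mm diameter, 80 mm long along the hinge direction, 40 mm out from the case's front wall (34 mm clear gap), centre 36 mm above the bench when the case lies flat; at (-210, 0, +14) mm in the frame of case_hinge. Turns with the case
- cover (a joint): opening of the brass framed clear cover in rad: 0 = shut on the case, positive = open (starts half open, stays where it is left: stiff hinge, about 0.3 N m). Its hinge axis is parallel to the case's, at (0, 0, +29) mm in the frame of case_hinge, so it opens with its free edge over the handle side rising
- cover_edge (a point): middle of the outer (upper) face of the brass rail at the cover's free edge, 159 mm from the cover's hinge axis; the cover is 168 x 140 x 8 mm, the rail 18 mm wide, the clear pane 4 mm. z points out of the outer face, x towards the hinge
- pointer (a joint): slope of the red pointer in rad, measured just as joint case (same axis, same zero): the viewing slope to which the case must be raised
- pointer_tip (a point): centre of the red disc (26 mm diameter) at the end of the red pointer bar, 165 mm from the hinge axis, at y = +100 mm in the stand's frame, beside the case (30 mm from its side). x along the bar towards the hinge. The bar is 6 mm wide, 8 mm high
- fossil: dark shale slab with an ochre spiral fossil, 105 x 78 x 12 mm, 0.25 kg, lying loose in the case. Origin: centre of its underside
- jar_a: grey jar with brown lid, 84 mm diameter, 150 mm high, beside the stand at its -y side. Origin: centre of its underside
- jar_b: grey jar with brown lid, 84 mm diameter, 150 mm high, beside the stand at its +y side. Origin: centre of its underside
- ammonite: round fossil disc, 90 mm diameter, 21 mm high, lying on the bench. Origin: centre of its underside
- sample_box: small sample box with light lid, 103 x 73 x 32 mm. Origin: centre of its underside
- magnifier: hand magnifier lying flat, lens 72 mm diameter, handle 90 mm, 12 mm high. Origin: under the lens centre; the handle points to -x
- rock: ochre rock, about 90 x 60 x 50 mm. Origin: centre of its underside
Things that resemble listed ones, but are neither listed nor needed, are in the scene too. What is shaped like the fossil but pink or purple is not meant.

How it is judged:
On the way, in this order (a step that is already met when the one before it is completed fails the run):
1. the cover is pressed shut (within 0.06 rad) while the case lies on its stand (value of joint cover below 0.06 rad and value of joint case below 0.05 rad), for 0.2 s.
2. the case, cover shut, is held still at the slope of the red pointer (within 0.09 rad, slower than 0.15 rad/s) for 2 s (angle between the x axis of case_hinge and the x axis of pointer_tip, either way round below 0.09 rad and value of joint cover below 0.1 rad and velocity of joint case between -0.15 and 0.15 rad/s), for 2 s.
At the end, for the whole second after the job is handed in: The case lies fully down on its stand at rest (tilt under 0.04 rad), its cover shut (under 0.06 rad), the fossil at rest inside; the red pointer within 15 mm and the bystanders within 30 mm of where they were (value of joint case below 0.04 rad and value of joint cover below 0.06 rad and velocity of joint case between -0.05 and 0.05 rad/s and z of fossil in the frame of case_hinge between -0.01 and 0.02 m and x of fossil in the frame of case_hinge between -0.17 and 0 m and linear speed of fossil below 0.02 m/s); the robot touches nothing.
It fails at once if the case is tipped (over 0.2 rad) with its cover open (over 0.15 rad) (value of joint case above 0.2 rad and value of joint cover above 0.15 rad).
It fails at once if the case is let fall: it drops faster than 1 rad/s while still more than 0.12 rad up (value of joint case above 0.12 rad and velocity of joint case below -1 rad/s).
It fails at once if the red pointer is shifted by more than 15 mm (distance of pointer_tip from where it was at the start of the episode above 0.015 m).
It fails at once if another thing on the bench is shifted by more than 30 mm (distance of any of jar_a, jar_b, ammonite, sample_box, magnifier, rock from where it was at the start of the episode above 0.03 m).
It also fails if it takes over 64 s, if anything falls off the work surface, if the arm or the gripper's body presses on something with over 40 N, if the wrist force passes 120 N, or if a joint passes its speed limit or range.

## Working session

There is one attempt and no reset: what is moved stays moved. The work goes in short steps, Python scripts to look and compute and a tool call to move; the robot and the scene stay as the last step left them, time stands still between calls to the robot, and variables do not carry over. Pictures are saved under pics/ and viewed, at most 10 in all, crops included, and the job is handed in when it is done.

Besides the shell and the picture viewer there is one more tool, called after ">>>" by a JSON object that holds its "op" and its "data". jog_arm: Moves the arm, as the interface text tells. Its arguments: {"type":"object","properties":{"increments":{"type":"array"},"grip_force":{"type":"number"}},"required":["increments"]}

```bash
ls; mkdir -p pics; python3 - <<'E'
from workcell import get_obs, optics, workorder, manip
import cv2,numpy as np
o=get_obs();print(o, manip.tip_extent)
for n in ["scene","top"]:
    c=optics.camera(n);np.savez(f"{n}.npz",**c);print(n,c["K"],c["R"],c["t"])
    cv2.imwrite(f"pics/{n}.png",cv2.resize(c["color"][:,:,::-1],(800,600),interpolation=cv2.INTER_CUBIC))
E
```

```text
pics
{'clock': 0.0, 'joint_pos': array([-1.19859376,  0.33289283, -0.06468614,  1.46095181,  0.02159016,
        1.34989922, -0.08849546]), 'joint_velocities': array([ 0.00020868,  0.00010514, -0.00012044,  0.00077091,  0.00019756,
        0.00121435,  0.00091743]), 'tau': array([ 6.67428139e-04, -6.25437999e+01,  4.93338949e-02, -3.91608274e+01,
        1.61565235e-02,  9.82838217e-03, -6.04307345e-06]), 'position': array([0.24025127, 0.5765553 , 0.22379781]), 'ee_rot': array([ 1.96116553e-01,  9.80580322e-01, -7.19433751e-04, -1.12008233e-04]), 'ft_force': array([-0.52828304,  0.10488471,  0.63784319]), 'torque': array([-0.03063638,  0.00129907,  0.00679968]), 'grasp_force': 0.0, 'grip_width': 1.0028136325412171} 0.025
scene [[477.32942773   0.         255.07431826]
 [  0.         477.32942773 188.6271915 ]
 [  0.           0.           1.        ]] [[-0.71105847  0.70292449 -0.01711755]
 [ 0.41202484  0.39681857 -0.82022592]
 [-0.56976433 -0.59028144 -0.57178355]] [ 0.36806198 -0.17232457  1.80426235]
top [[465.83315411   0.         259.70988216]
 [  0.         465.83315411 191.33668363]
 [  0.           0.           1.        ]] [[ 0.02478999 -0.99966416  0.007551  ]
 [-0.98390211 -0.02573492 -0.17684559]
 [ 0.17698052 -0.00304545 -0.98420964]] [9.79167051e-05 5.49996701e-01 1.80247608e+00]
```

View pics/scene.png

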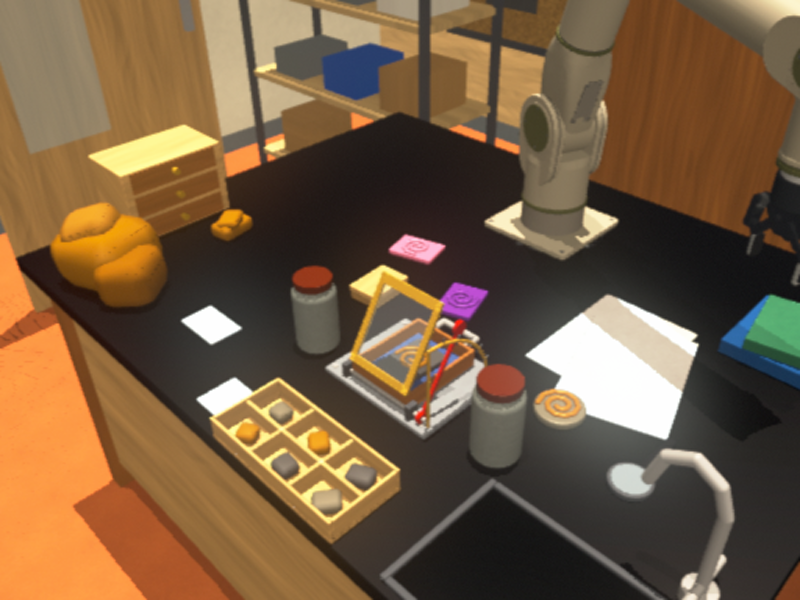

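View pics/top.png

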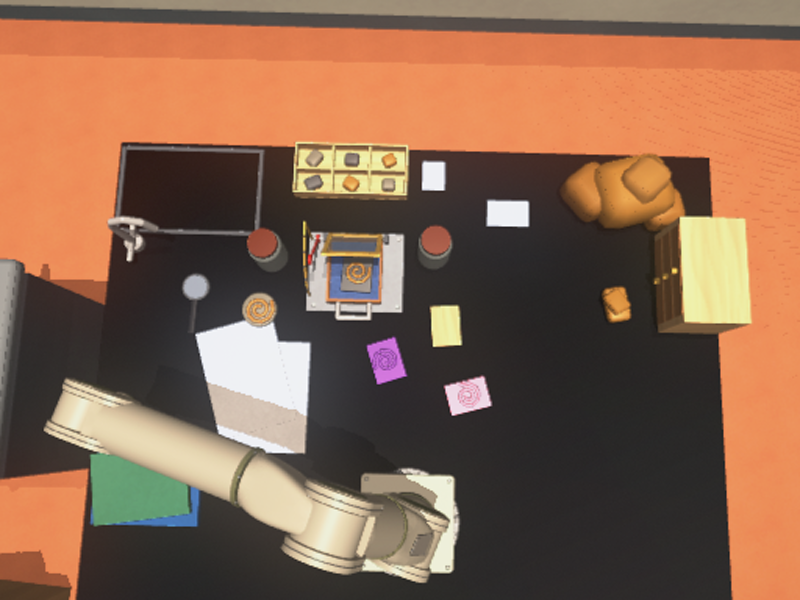

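```bash
python3 - <<'E'
import cv2,numpy as np
T=np.load("top.npz");S=np.load("scene.npz")
a=cv2.resize(T["color"][130:220,180:300,::-1],(800,600),interpolation=cv2.INTER_CUBIC)
b=cv2.resize(S["color"][165:285,205:365,::-1],(800,600),interpolation=cv2.INTER_CUBIC)
cv2.imwrite("pics/ct.png",a);cv2.imwrite("pics/cs.png",b)
for n,D in(("top",T),("scene",S)):
    c=D["color"].astype(int);d=D["depth"];v,u=np.mgrid[:384,:512]
    X=np.stack([(u-D["K"][0,2])/D["K"][0,0]*d,(v-D["K"][1,2])/D["K"][1,1]*d,d],-1)
    W=(X-D["t"])@D["R"]
    np.save(n+"_W.npy",W)
    m=(c[...,0]>140)&(c[...,1]<60)&(c[...,2]<60)&(d>0)&(abs(W[...,0]-.65)<.2)&(abs(W[...,1]-.15)<.25)&(W[...,2]<.3)
    for p,q,r in sorted(zip(W[m].round(3).tolist(),u[m],v[m])): print(n,p,q,r)
E
```

```text
top [0.611, 0.248, 0.168] 198 168
top [0.612, 0.252, 0.164] 197 168
top [0.613, 0.247, 0.175] 198 167
top [0.614, 0.251, 0.173] 197 167
top [0.625, 0.251, 0.174] 197 164
top [0.627, 0.249, 0.166] 198 164
top [0.628, 0.247, 0.177] 198 163
top [0.628, 0.251, 0.176] 197 163
top [0.65, 0.248, 0.12] 200 161
top [0.654, 0.248, 0.121] 200 160
top [0.668, 0.248, 0.095] 201 158
top [0.69, 0.249, 0.058] 202 155
top [0.702, 0.247, 0.043] 203 153
scene [0.45, 0.096, 0.0] 292 205
scene [0.457, 0.098, 0.001] 291 206
scene [0.593, 0.184, 0.028] 282 232
scene [0.619, 0.253, 0.173] 296 205
scene [0.62, 0.248, 0.171] 294 205
scene [0.62, 0.254, 0.171] 296 206
scene [0.621, 0.252, 0.174] 295 205
scene [0.622, 0.246, 0.171] 293 205
scene [0.623, 0.253, 0.172] 295 206
scene [0.623, 0.254, 0.169] 295 207
scene [0.624, 0.252, 0.172] 294 206
scene [0.626, 0.25, 0.172] 293 206
scene [0.627, 0.248, 0.172] 292 206
scene [0.627, 0.251, 0.17] 293 207
scene [0.627, 0.254, 0.168] 294 208
scene [0.628, 0.255, 0.172] 294 207
scene [0.63, 0.25, 0.165] 292 209
scene [0.63, 0.25, 0.171] 292 207
scene [0.63, 0.253, 0.17
[... 11852 characters left out ...]
 0.152] 191 180
scene [0.714, -0.05, 0.151] 192 181
scene [0.714, 0.251, 0.03] 269 265
scene [0.715, -0.063, 0.148] 189 180
scene [0.715, 0.248, 0.028] 268 265
scene [0.716, -0.055, 0.152] 190 180
scene [0.716, -0.048, 0.149] 192 182
scene [0.716, -0.043, 0.152] 193 182
scene [0.717, 0.253, 0.029] 269 266
scene [0.718, -0.063, 0.153] 188 179
scene [0.718, 0.251, 0.029] 268 266
scene [0.719, -0.052, 0.152] 190 181
scene [0.719, 0.251, 0.022] 268 268
scene [0.72, 0.249, 0.025] 267 267
scene [0.72, 0.25, 0.022] 267 268
scene [0.721, 0.25, 0.031] 267 266
scene [0.722, 0.251, 0.021] 267 269
scene [0.723, 0.248, 0.027] 266 267
scene [0.723, 0.255, 0.032] 268 267
scene [0.727, 0.252, 0.028] 266 268
```

View pics/ct.png

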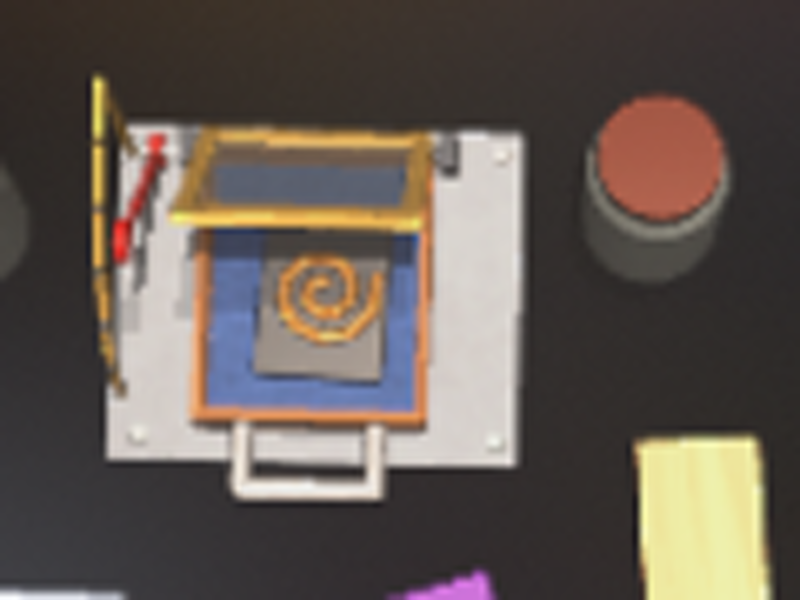

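View pics/cs.png

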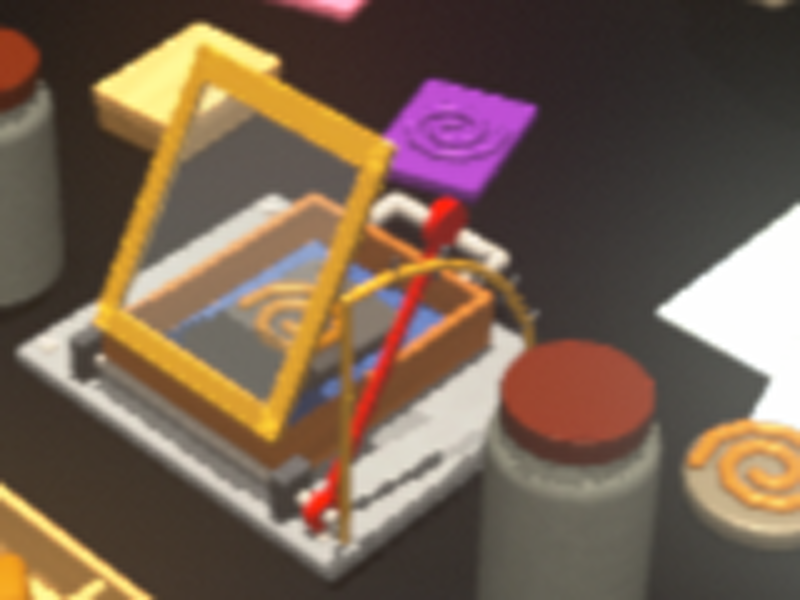

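```bash
python3 - <<'E'
import cv2,numpy as np
for n in("top","scene"):
    D=np.load(n+".npz");W=np.load(n+"_W.npy");c=D["color"].astype(int)
    sat=c.max(-1)-c.min(-1);box=(abs(W[...,0]-.63)<.2)&(abs(W[...,1]-.15)<.17)
    m=box&(sat<25)&(c.mean(-1)>90)&(abs(W[...,2]-.012)<.006)
    m=cv2.morphologyEx(m.astype(np.uint8),cv2.MORPH_OPEN,np.ones((3,3)))>0
    print(n,"stand",m.sum(),cv2.minAreaRect(W[m][:,:2].astype(np.float32)*1000),np.median(W[m][:,2]))
    r=(c[...,0]>110)&(c[...,1]<75)&(c[...,2]<75)&box&(W[...,1]>.235)&(W[...,1]<.27)&(W[...,2]>.045)&(W[...,2]<.145)
    P=W[r];x,y=P.mean(0),np.linalg.svd(P-P.mean(0))[2][0];print(n,"bar",r.sum(),x,y,np.arctan2(abs(y[2]),abs(y[0])))
    t=(c[...,0]>110)&(c[...,1]<75)&(c[...,2]<75)&box&(W[...,1]>.235)&(W[...,2]>.155);print("disc",W[t].mean(0),W[t].min(0),W[t].max(0))
    g=box&(sat<40)&(c.mean(-1)>90)&(W[...,2]>.025)&(W[...,2]<.06)&(W[...,0]<.53);print("handle",g.sum(),W[g].mean(0) if g.any() else 0, W[g].min(0),W[g].max(0))
    b=box&(c[...,0]>120)&(c[...,2]<90)&(c[...,0]-c[...,2]>70)&(W[...,2]>.14)&(W[...,1]<.235);print("rail",b.sum(),W[b].mean(0),W[b].min(0),W[b].max(0))
    lm=box&0
    for nm,cy in(("jarA",-.05),("jarB",.33)):
        l=(abs(W[...,2]-.15)<.01)&(abs(W[...,1]-cy)<.1)&(abs(W[...,0]-.67)<.1)&(c[...,0]-c[...,1]>40)&(c[...,1]<100);print(nm,W[l].mean(0),W[l].min(0),W[l].max(0))
E
```

```text
top stand 315 ((622.4597778320312, 146.95736694335938), (202.0935821533203, 239.77200317382812), 0.8690505623817444) 0.011964762143158213
top bar 11 [0.67096168 0.24795472 0.08674184] [-0.52678257 -0.00581993  0.84998015] 1.0159749304951369
disc [0.61911675 0.24928952 0.17124103] [0.60759186 0.24510357 0.16352863] [0.628381   0.25200323 0.17916272]
handle 99 [0.50638996 0.15103552 0.04034363] [0.49490275 0.10387033 0.02636382] [0.52990991 0.19580674 0.05217819]
rail 107 [0.6355948  0.14069233 0.18696247] [0.62361918 0.08001798 0.14025857] [0.66507401 0.21573563 0.20550756]
jarA [ 0.68085845 -0.05359562  0.15007571] [ 0.64566862 -0.08652126  0.14039066] [ 0.71511435 -0.02093828  0.1595509 ]
jarB [0.66237831 0.36808082 0.14914472] [0.62434216 0.24724744 0.14001643] [0.69875314 0.40582647 0.1596063 ]
scene stand 1161 ((630.2092895507812, 150.9415740966797), (211.8031005859375, 250.208251953125), 0.5389017462730408) 0.011007770318871431
scene bar 107 [0.66739516 0.25201769 0.09655767] [ 0.55204827  0.0139669  -0.83369517] 0.985912982726971
disc [0.62630216 0.2522297  0.16511752] [0.61354553 0.24621708 0.15523463] [0.63858381 0.25577684 0.17368111]
handle 77 [0.50811196 0.1495156  0.03913435] [0.49735294 0.10746681 0.03088577] [0.52695266 0.19720775 0.04417956]
rail 510 [0.64221783 0.15613732 0.17946441] [ 0.62441311 -0.01947746  0.14002051] [0.69627799 0.22251723 0.20030796]
jarA [ 0.6852547  -0.05075652  0.14919666] [ 0.64420024 -0.08783497  0.14090463] [ 0.72007336 -0.01653481  0.15381344]
jarB [0.66508864 0.36586241 0.14929024] [0.61038984 0.24669829 0.14229872] [0.7009797  0.40658981 0.15984513]
```

>>> {"op": "jog_arm", "data": {"increments": [[-0.033,-0.012,-0.021,0,0,0.118,-1],[-0.066,-0.024,-0.042,0,0,0.236,-1],[-0.099,-0.036,-0.063,0,0,0.354,-1],[-0.132,-0.048,-0.084,0,0,0.472,-1],[-0.165,-0.06,-0.105,0,0,0.59,-1]], "grip_force": 30}}

```text
clock: 0.52
position: [0.3705, 0.4566, 0.3304]
ee_rot: [0.475, 0.88, -0.0, -0.0]
ft_force: [0.4, 1.7, -0.1]
grip_width: 0.297
grasp_force: 0.0
```

```bash
cat > h.py <<'E'
import sys,numpy as np
from scipy.spatial.transform import Rotation as R
from workcell import get_obs
o=get_obs();r=R.from_quat(o["ee_rot"]);p=o["position"]
t=np.array([float(a) for a in sys.argv[1:4]])
G=R.from_matrix(np.array([[0,1,0],[1,0,0],[0,0,-1]]))
print("t",o["clock"],"p",p.round(4),"F",o["ft_force"].round(1),"w",o["grip_width"].round(3),"gf",o["grasp_force"])
print("shift",r.inv().apply(t-p).round(4),"turn",(r.inv()*G).as_rotvec().round(3))
E
python3 h.py .69 .145 .33
```

```text
Traceback (most recent call last):
  File "h.py", line 7, in <module>
    print("t",o["clock"],"p",p.round(4),"F",o["ft_force"].round(1),"w",o["grip_width"].round(3),"gf",o["grasp_force"])
                                                                       ^^^^^^^^^^^^^^^^^^^^^
AttributeError: 'float' object has no attribute 'round'
```

```bash
sed -i 's/o\["grip_width"\].round(3)/round(o["grip_width"],3)/' h.py; python3 h.py .69 .145 .33
```

```text
t 0.5167 p [0.3705 0.4566 0.3304] F [ 0.4  1.7 -0.1] w 0.297 gf 0.0
shift [-4.357e-01  9.640e-02  4.000e-04] turn [-0.    0.    0.58]
```

>>> {"op": "jog_arm", "data": {"increments": [[-0.04,0.009,0,0,0,0.116,-1],[-0.08,0.018,0,0,0,0.232,-1],[-0.12,0.027,0,0,0,0.348,-1],[-0.16,0.036,0,0,0,0.464,-1],[-0.2,0.045,0,0,0,0.58,-1]]}}

```text
clock: 0.93
position: [0.5187, 0.3146, 0.3295]
ee_rot: [0.707, 0.707, -0.0, -0.0]
ft_force: [0.2, 0.6, 0.4]
grip_width: -0.0
grasp_force: 0.0
```

>>> {"op": "jog_arm", "data": {"increments": [[-0.029,0.029,0,0,0,0,-1],[-0.058,0.058,0,0,0,0,-1],[-0.087,0.087,0,0,0,0,-1],[-0.116,0.116,0,0,0,0,-1],[-0.145,0.145,0,0,0,0,-1]]}}

```text
clock: 1.35
position: [0.6645, 0.1708, 0.3293]
ee_rot: [0.705, 0.709, -0.0, -0.0]
ft_force: [-0.0, 1.1, 0.6]
grip_width: -0.002
grasp_force: 0.0
```

```bash
python3 h.py .69 .145 .33; python3 - <<'E'
from workcell import optics
import cv2
c=optics.camera("scene");cv2.imwrite("pics/s2.png",cv2.resize(c["color"][120:312,180:436,::-1],(800,600),interpolation=cv2.INTER_CUBIC))
E
```

```text
t 1.35 p [0.6645 0.1708 0.3293] F [-0.   1.1  0.6] w -0.002 gf 0.0
shift [-0.0259  0.0253 -0.0007] turn [-0.     0.     0.007]
```

View pics/s2.png

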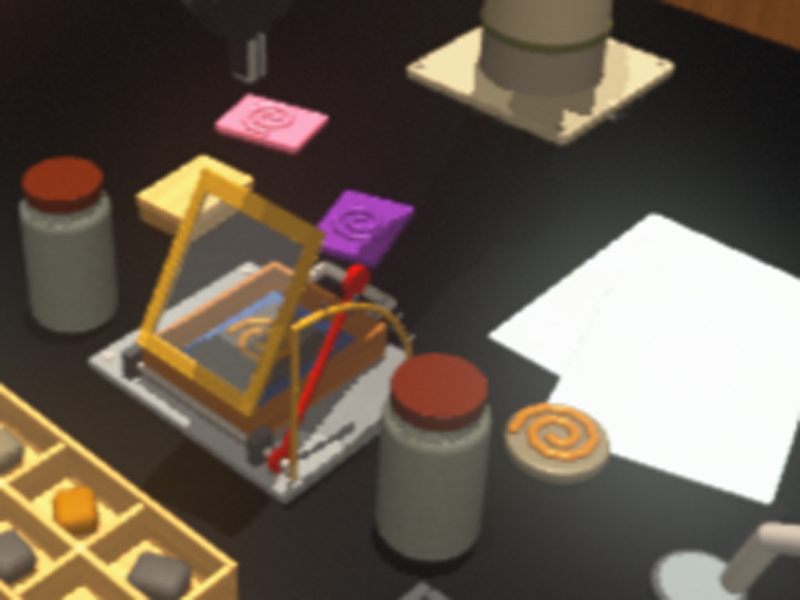

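>>> {"op": "jog_arm", "data": {"increments": [[-0.02,0.025,0.02,0,0,0.007,-1],[-0.026,0.025,0.05,0,0,0.007,-1],[-0.026,0.025,0.085,0,0,0.007,-1],[-0.026,0.025,0.115,0,0,0.007,-1],[-0.026,0.025,0.144,0,0,0.007,-1]]}}

```text
clock: 1.82
position: [0.6881, 0.1461, 0.1831]
ee_rot: [0.708, 0.707, -0.001, -0.0]
ft_force: [0.3, 0.2, 0.5]
grip_width: 0.004
grasp_force: 0.0
```

>>> {"op": "jog_arm", "data": {"increments": [[0,-0.01,0,0,0,0,-1],[0,-0.02,0,0,0,0,-1],[0,-0.03,0,0,0,0,-1],[0,-0.04,0.005,0,0,0,-1],[0,-0.048,0.011,0,0,0,-1]]}}

```text
clock: 2.23
position: [0.6403, 0.1465, 0.1746]
ee_rot: [0.707, 0.707, 0.0, 0.0]
ft_force: [1.6, -0.8, 1.5]
grip_width: -0.002
grasp_force: 0.8
```

>>> {"op": "jog_arm", "data": {"increments": [[0,-0.01,0.01,0,0,0,-1],[0,-0.018,0.02,0,0,0,-1],[0,-0.025,0.032,0,0,0,-1],[0,-0.03,0.043,0,0,0,-1],[0,-0.034,0.054,0,0,0,-1]]}}

```text
clock: 2.65
position: [0.6062, 0.1466, 0.1201]
ee_rot: [0.707, 0.707, 0.0, -0.0]
ft_force: [-0.5, -0.1, 2.1]
grip_width: 0.003
grasp_force: 0.8
```

>>> {"op": "jog_arm", "data": {"increments": [[0,-0.003,0.01,0,0,0,-1],[0,-0.006,0.018,0,0,0,-1],[0,-0.007,0.025,0,0,0,-1],[0,-0.007,0.03,0,0,0,-1],[0,-0.007,0.033,0,0,0,-1]]}}

```text
clock: 3.07
position: [0.5996, 0.1464, 0.0869]
ee_rot: [0.707, 0.707, -0.0, -0.0]
ft_force: [-1.0, 0.2, 1.1]
grip_width: 0.007
grasp_force: 0.7
```

>>> {"op": "jog_arm", "data": {"increments": [[0,0,0.002,0,0,0,-1],[0,0,0.004,0,0,0,-1],[0,0,0.005,0,0,0,-1],[0,0,0.006,0,0,0,-1],[0,0,0.006,0,0,0,-1]]}}

```text
clock: 3.48
position: [0.5999, 0.1465, 0.0816]
ee_rot: [0.707, 0.707, 0.0, 0.0]
ft_force: [-0.2, 0.7, 0.9]
grip_width: -0.002
grasp_force: 0.3
```

>>> {"op": "jog_arm", "data": {"increments": [[0,0,0.001,0,0,0,-1],[0,0,0.002,0,0,0,-1],[0,0,0.003,0,0,0,-1],[0,0,0.004,0,0,0,-1],[0,0,0.004,0,0,0,-1]]}}

```text
clock: 3.9
position: [0.5996, 0.1465, 0.0773]
ee_rot: [0.707, 0.707, -0.0, -0.0]
ft_force: [-0.6, 0.6, 0.2]
grip_width: 0.001
grasp_force: 0.3
```

>>> {"op": "jog_arm", "data": {"increments": [[0,0,0.002,0,0,0,-1],[0,0,0.003,0,0,0,-1],[0,0,0.004,0,0,0,-1],[0,0,0.005,0,0,0,-1],[0,0,0.005,0,0,0,-1]]}}

```text
clock: 4.32
position: [0.5996, 0.1465, 0.0723]
ee_rot: [0.707, 0.707, -0.0, -0.0]
ft_force: [0.2, 0.6, 0.7]
grip_width: -0.0
grasp_force: 0.2
```

```bash
python3 - <<'E'
from workcell import optics
import cv2
c=optics.camera("scene");cv2.imwrite("pics/s3.png",cv2.resize(c["color"][165:285,205:365,::-1],(800,600),interpolation=cv2.INTER_CUBIC))
E
```

```text
(no output)
```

View pics/s3.png

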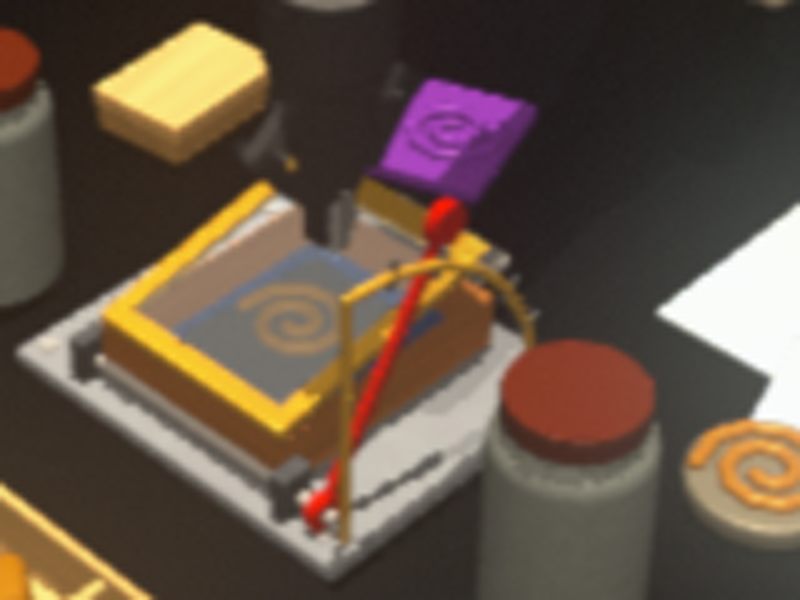

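>>> {"op": "jog_arm", "data": {"increments": [[0,0,-0.02,0,0,0,-1],[0,0,-0.045,0,0,0,-1],[0,-0.01,-0.055,0,0,0,-1],[0,-0.034,-0.055,0,0,0,-1],[0,-0.034,-0.045,0,0,0,-1]]}}

```text
clock: 4.78
position: [0.5647, 0.147, 0.1198]
ee_rot: [0.707, 0.707, 0.002, 0.0]
ft_force: [-0.0, 0.5, -0.3]
grip_width: -0.002
grasp_force: 0.0
```

>>> {"op": "jog_arm", "data": {"increments": [[0,0,0.008,0,0,0,-1],[0,0,0.016,0,0,0,-1],[0,0,0.022,0,0,0,-1],[0,0,0.028,0,0,0,-1],[0,0,0.032,0,0,0,-1]]}}

```text
clock: 5.2
position: [0.5657, 0.1461, 0.0843]
ee_rot: [0.708, 0.707, -0.001, -0.0]
ft_force: [-0.3, 0.1, -0.1]
grip_width: 0.001
grasp_force: 0.0
```

```bash
cat > cov.py <<'E'
import numpy as np
from workcell import optics,get_obs
D=optics.camera("scene");c=D["color"].astype(int);d=D["depth"];v,u=np.mgrid[:384,:512]
X=np.stack([(u-D["K"][0,2])/D["K"][0,0]*d,(v-D["K"][1,2])/D["K"][1,1]*d,d],-1);W=(X-D["t"])@D["R"]
m=(c[...,0]>140)&(c[...,2]<80)&(c[...,1]>100)&(abs(W[...,0]-.63)<.12)&(abs(W[...,1]-.15)<.085)&(d>0)&(W[...,2]>.04)
P=W[m];w=np.ones(len(P),bool)
for _ in range(6):
    A=np.c_[P,np.ones(len(P))][:,[0,1,3]];s=np.linalg.lstsq(A[w],P[w][:,2],rcond=None)[0];w=abs(A@s-P[:,2])<.004
print("brass plane",s.round(3),w.sum(),len(P),"tilt",np.arctan(-s[0]),"F",get_obs()["ft_force"].round(1),get_obs()["clock"])
E
python3 cov.py
```

```text
brass plane [-0.183 -0.001  0.188] 530 574 tilt 0.18066872315074856 F [-0.1  0.3 -0.4] 5.25
```

```bash
python3 - <<'E'
from workcell import optics
import cv2,numpy as np
c=optics.camera("scene")["color"];w=optics.camera("wrist")["color"]
a=cv2.resize(c[175:265,215:335,::-1],(400,300),interpolation=cv2.INTER_CUBIC)
b=cv2.resize(w[:,:,::-1],(400,300),interpolation=cv2.INTER_AREA)
cv2.imwrite("pics/s4.png",np.hstack([a,b]))
E
```

```text
(no output)
```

View pics/s4.png

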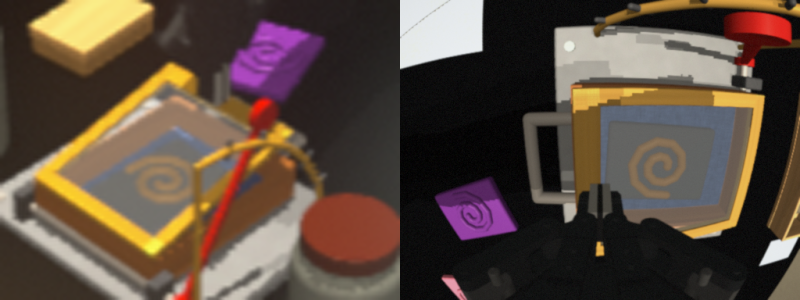

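>>> {"op": "jog_arm", "data": {"increments": [[0,0,0.003,0,0,0,-1],[0,0,0.006,0,0,0,-1],[0,0,0.009,0,0,0,-1],[0,0,0.011,0,0,0,-1],[0,0,0.011,0,0,0,-1]]}}

```text
clock: 5.77
position: [0.5655, 0.1465, 0.0742]
ee_rot: [0.707, 0.707, -0.0, -0.0]
ft_force: [0.1, 1.6, 0.7]
grip_width: -0.0
grasp_force: 0.0
```

```bash
python3 cov.py
```

```text
brass plane [-0.143 -0.001  0.16 ] 522 565 tilt 0.14190534882542696 F [-0.5 -0.2  0.3] 5.8167
```

>>> {"op": "jog_arm", "data": {"increments": [[0,0,-0.02,0,0,0,-1],[0,0,-0.05,0,0,0,-1],[0,-0.013,-0.05,0,0,0,-1],[0,-0.013,-0.045,0,0,0,-1],[0,-0.013,-0.04,0,0,0,-1]]}}

```text
clock: 6.23
position: [0.5527, 0.1468, 0.1144]
ee_rot: [0.707, 0.707, 0.0, -0.0]
ft_force: [0.4, -0.2, 0.1]
grip_width: 0.0
grasp_force: 0.0
```

>>> {"op": "jog_arm", "data": {"increments": [[0,0,0.006,0,0,0,-1],[0,0,0.01,0,0,0,-1],[0,0,0.014,0,0,0,-1],[0,0,0.018,0,0,0,-1],[0,0,0.02,0,0,0,-1]]}}

```text
clock: 6.65
position: [0.5524, 0.1463, 0.0935]
ee_rot: [0.708, 0.707, -0.001, -0.0]
ft_force: [-0.8, 0.2, -0.3]
grip_width: 0.004
grasp_force: 0.0
```

```bash
python3 cov.py
```

```text
brass plane [-0.139 -0.001  0.158] 538 579 tilt 0.13845830098728815 F [-0.4 -1.1  0.9] 6.7
```

>>> {"op": "jog_arm", "data": {"increments": [[0,0,0.003,0,0,0,-1],[0,0,0.007,0,0,0,-1],[0,0,0.011,0,0,0,-1],[0,0,0.015,0,0,0,-1],[0,0,0.018,0,0,0,-1]]}}

```text
clock: 7.12
position: [0.5525, 0.1465, 0.076]
ee_rot: [0.707, 0.707, -0.0, -0.0]
ft_force: [-0.4, 0.7, -0.3]
grip_width: -0.006
grasp_force: 0.0
```

```bash
python3 cov.py
```

```text
brass plane [-0.141  0.     0.158] 533 579 tilt 0.13964950568198806 F [-1.  -0.1  0.1] 7.1667
```

>>> {"op": "jog_arm", "data": {"increments": [[0,0,0.003,0,0,0,-1],[0,0,0.006,0,0,0,-1],[0,0,0.009,0,0,0,-1],[0,0,0.01,0,0,0,-1],[0,0,0.01,0,0,0,-1]]}}

```text
clock: 7.58
position: [0.5526, 0.1466, 0.0663]
ee_rot: [0.707, 0.707, -0.0, -0.0]
ft_force: [-0.2, -0.1, 0.5]
grip_width: 0.001
grasp_force: 0.0
```

```bash
python3 cov.py; cat >tip.py <<'E'
import numpy as np,cv2
from workcell import optics,get_obs
o=get_obs();p=o["position"]
for n in("top","scene"):
    D=optics.camera(n);c=D["color"].astype(int);d=D["depth"];v,u=np.mgrid[:384,:512]
    X=np.stack([(u-D["K"][0,2])/D["K"][0,0]*d,(v-D["K"][1,2])/D["K"][1,1]*d,d],-1);W=(X-D["t"])@D["R"]
    q=W-p;m=(d>0)&(np.hypot(q[...,0],q[...,1])<.06)&(q[...,2]<.1)&(q[...,2]>-.04)
    for k in range(-40,90,10):
        s=m&(q[...,2]*1000>=k)&(q[...,2]*1000<k+10)
        if s.any(): print(n,k,s.sum(),(q[s].min(0)*1000).round(),(q[s].max(0)*1000).round(),c[s].mean(0).round())
E
python3 tip.py
```

```text
brass plane [-0.079 -0.002  0.115] 530 563 tilt 0.07905047897092536 F [ 0.   0.4 -0.4] 7.6333
top -30 1 [ -7. -58. -22.] [ -7. -58. -22.] [121.  84.  57.]
top -20 5 [-12. -58. -19.] [ -8. -50. -14.] [141.  96.  66.]
top -10 10 [ -3. -58.  -3.] [ 34. -42.  -0.] [143. 138. 121.]
top 0 30 [ -8. -59.   0.] [ 41. -41.   9.] [172. 159. 112.]
top 10 1 [  3. -51.  11.] [  3. -51.  11.] [232. 201.  95.]
scene -40 8 [-49. -25. -36.] [ -5.  52. -30.] [110.  89.  72.]
scene -30 33 [-55. -27. -29.] [ -4.  57. -20.] [112.  90.  78.]
scene -10 157 [ -2. -57.  -7.] [59. 57. -0.] [139. 120. 103.]
scene 0 293 [ -9. -59.   0.] [57. 58.  9.] [150. 119.  72.]
scene 10 20 [-14.  -3.  11.] [16. 14. 19.] [79. 70. 62.]
scene 20 30 [-14.  -5.  20.] [15. 12. 30.] [75. 65. 59.]
scene 30 27 [-15.  -5.  30.] [16. 14. 39.] [81. 67. 68.]
scene 40 16 [-11. -11.  41.] [15. 13. 50.] [70. 55. 59.]
scene 50 53 [-36. -11.  50.] [33. 17. 60.] [59. 42. 48.]
scene 60 60 [-39. -14.  60.] [40. 16. 70.] [54. 40. 41.]
scene 70 74 [-45. -17.  71.] [51. 18. 80.] [53. 40. 40.]
scene 80 72 [-53. -12.  80.] [56. 20. 90.] [51. 40. 38.]
```

>>> {"op": "jog_arm", "data": {"increments": [[0,0,0.002,0,0,0,-1],[0,0,0.004,0,0,0,-1],[0,0,0.006,0,0,0,-1],[0,0,0.008,0,0,0,-1],[0,0,0.008,0,0,0,-1]]}}

```text
clock: 8.15
position: [0.5526, 0.1465, 0.0581]
ee_rot: [0.707, 0.707, -0.0, -0.0]
ft_force: [0.7, -0.7, 1.1]
grip_width: 0.001
grasp_force: 0.0
```

```bash
python3 cov.py
```

```text
brass plane [-0.033 -0.001  0.082] 510 545 tilt 0.03335239516205514 F [0.5 0.1 0.6] 8.2
```

>>> {"op": "jog_arm", "data": {"increments": [[0,0,0.001,0,0,0,-1],[0,0,0.003,0,0,0,-1],[0,0,0.004,0,0,0,-1],[0,0,0.005,0,0,0,-1],[0,0,0.005,0,0,0,-1]]}}

```text
clock: 8.62
position: [0.5527, 0.1465, 0.0534]
ee_rot: [0.707, 0.707, -0.0, -0.0]
ft_force: [-0.2, 0.5, 0.1]
grip_width: -0.003
grasp_force: 0.0
```

```bash
python3 cov.py
```

```text
brass plane [-0.009 -0.001  0.064] 520 552 tilt 0.008653295746424542 F [ 0.4 -0.9 -0.5] 8.6667
```

>>> {"op": "jog_arm", "data": {"increments": [[0,0,0.001,0,0,0,-1],[0,0,0.002,0,0,0,-1],[0,0,0.002,0,0,0,-1],[0,0,0.002,0,0,0,-1],[0,0,0.002,0,0,0,-1]]}}

```text
clock: 9.08
position: [0.5529, 0.1466, 0.0523]
ee_rot: [0.707, 0.707, 0.0, -0.0]
ft_force: [-3.0, -0.8, 8.4]
grip_width: -0.003
grasp_force: 4.2
```

>>> {"op": "jog_arm", "data": {"increments": [[0,0,-0.02,0,0,0,-1],[0,0,-0.05,0,0,0,-1],[0,-0.03,-0.06,0,0,0,-1],[0,-0.06,-0.06,0,0,0,-1],[0,-0.09,-0.06,0,0,0,-1]]}}

```text
clock: 9.5
position: [0.4622, 0.1466, 0.1122]
ee_rot: [0.708, 0.707, 0.001, 0.0]
ft_force: [-0.3, 0.9, 0.4]
grip_width: 0.002
grasp_force: 0.0
```

```bash
python3 cov.py;python3 tip.py
```

```text
brass plane [-0.003 -0.002  0.06 ] 605 635 tilt 0.003076812997215693 F [-1.2  0.1 -2.4] 9.55
scene 0 4 [ 9. -5.  8.] [11.  9. 10.] [73. 64. 63.]
scene 10 20 [-10.  -8.  11.] [16. 13. 19.] [69. 62. 58.]
scene 20 30 [-8. -5. 20.] [18. 15. 30.] [67. 59. 56.]
scene 30 28 [-5. -6. 30.] [20. 16. 40.] [64. 56. 54.]
scene 40 17 [-9.  6. 41.] [20. 13. 49.] [58. 51. 48.]
scene 50 59 [-35.  -9.  50.] [39. 17. 60.] [44. 35. 35.]
scene 60 50 [-40.  -8.  60.] [45. 15. 70.] [44. 35. 34.]
scene 70 78 [-48. -14.  70.] [53. 19. 79.] [44. 35. 35.]
scene 80 69 [-54. -10.  80.] [58. 20. 90.] [44. 36. 35.]
```

>>> {"op": "jog_arm", "data": {"increments": [[0.003,0.015,0,0,0,0,-0.2],[0.003,0.03,0.005,0,0,0,-0.2],[0.003,0.043,0.015,0,0,0,-0.2],[0.003,0.043,0.03,0,0,0,-0.2],[0.003,0.043,0.042,0,0,0,-0.2]]}}

```text
clock: 10.07
position: [0.507, 0.1492, 0.0687]
ee_rot: [0.708, 0.706, 0.0, 0.0]
ft_force: [-1.3, 0.9, -0.8]
grip_width: 0.401
grasp_force: 0.0
```

```bash
python3 tip.py | grep -v 'scene -'; python3 - <<'E'
from workcell import optics
import cv2,numpy as np
c=optics.camera("scene")["color"];w=optics.camera("wrist")["color"]
a=cv2.resize(c[165:255,225:345,::-1],(400,300),interpolation=cv2.INTER_CUBIC)
b=cv2.resize(w[100:340,90:410,::-1],(400,300),interpolation=cv2.INTER_AREA)
cv2.imwrite("pics/s5.png",np.hstack([a,b]))
E
```

```text
top -40 3 [ 15. -45. -31.] [ 24. -45. -31.] [154. 143. 133.]
top -30 6 [ 11. -46. -28.] [ 35. -41. -20.] [167. 150. 134.]
top -20 2 [ 25. -49. -18.] [ 34. -42. -18.] [169. 136. 110.]
top -10 3 [ 36. -46. -10.] [ 39. -42.  -7.] [194. 165.  89.]
scene 0 15 [-22.  -7.   4.] [23. 10. 10.] [74. 54. 60.]
scene 10 37 [-27.  -8.  10.] [29. 13. 20.] [69. 57. 55.]
scene 20 39 [-26.  -9.  21.] [32. 12. 30.] [65. 52. 54.]
scene 30 45 [-35. -10.  30.] [30. 13. 40.] [70. 55. 59.]
scene 40 31 [-33. -10.  40.] [40. 13. 50.] [66. 47. 58.]
scene 50 73 [-51. -10.  50.] [49. 14. 60.] [54. 39. 45.]
scene 60 64 [-59. -11.  60.] [51. 17. 70.] [50. 38. 38.]
scene 70 90 [-58. -14.  70.] [57. 20. 80.] [48. 38. 35.]
scene 80 75 [-58. -13.  80.] [59. 19. 90.] [47. 38. 35.]
```

View pics/s5.png

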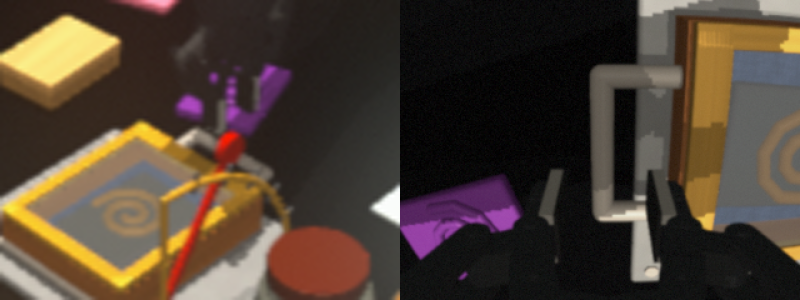

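>>> {"op": "jog_arm", "data": {"increments": [[0,-0.001,0.012,0,0,0,-0.2],[0,-0.002,0.025,0,0,0,-0.2],[0,-0.002,0.037,0,0,0,-0.2],[0,-0.002,0.047,0,0,0,-0.2],[0,-0.002,0.054,0,0,0,-0.2]]}}

```text
clock: 10.68
position: [0.5036, 0.1496, 0.0149]
ee_rot: [0.707, 0.707, -0.0, -0.0]
ft_force: [0.6, 0.0, -0.8]
grip_width: 0.402
grasp_force: 0.0
```

Free of contact; now close on the bar.

>>> {"op": "jog_arm", "data": {"increments": [[0,0,0,0,0,0,-0.6],[0,0,0,0,0,0,-1],[0,0,0,0,0,0,-1],[0,0,0,0,0,0,-1],[0,0,0,0,0,0,-1]], "grip_force": 40}}

```text
clock: 11.1
position: [0.5025, 0.1495, 0.0155]
ee_rot: [0.707, 0.707, -0.001, -0.001]
ft_force: [-5.3, -0.8, -0.8]
grip_width: 0.122
grasp_force: 39.1
```

>>> {"op": "jog_arm", "data": {"increments": [[0,0.001,-0.009,0,0,0,-1],[0,0.002,-0.017,0,0,0,-1],[0,0.004,-0.026,0,0,0,-1],[0,0.005,-0.034,0,0,0,-1],[0,0.007,-0.041,0,0,0,-1]]}}

```text
clock: 11.52
position: [0.5093, 0.1495, 0.0573]
ee_rot: [0.707, 0.707, -0.001, -0.001]
ft_force: [-7.8, 0.2, -3.8]
grip_width: 0.123
grasp_force: 39.1
```

```bash
python3 cov.py
```

```text
brass plane [-0.201 -0.001  0.202] 627 675 tilt 0.1981360986376973 F [-10.2  -1.3   0.2] 11.5667
```

>>> {"op": "jog_arm", "data": {"increments": [[0,0.001,-0.008,0,0,0,-1],[0,0.004,-0.016,0,0,0,-1],[0,0.007,-0.024,0,0,0,-1],[0,0.01,-0.032,0,0,0,-1],[0,0.014,-0.039,0,0,0,-1]]}}

```text
clock: 11.98
position: [0.5238, 0.1495, 0.0967]
ee_rot: [0.707, 0.707, -0.001, -0.001]
ft_force: [-12.2, -0.6, -0.3]
grip_width: 0.121
grasp_force: 39.3
```

>>> {"op": "jog_arm", "data": {"increments": [[0,0.004,-0.007,0,0,0,-1],[0,0.008,-0.014,0,0,0,-1],[0,0.013,-0.022,0,0,0,-1],[0,0.018,-0.029,0,0,0,-1],[0,0.023,-0.035,0,0,0,-1]]}}

```text
clock: 12.4
position: [0.545, 0.1496, 0.1318]
ee_rot: [0.707, 0.707, -0.002, -0.002]
ft_force: [-23.3, -1.9, 11.3]
grip_width: 0.121
grasp_force: 39.9
```

```bash
python3 cov.py
```

```text
brass plane [-0.658 -0.002  0.534] 722 845 tilt 0.581650413056022 F [-24.9  -2.2  14.1] 12.45
```

>>> {"op": "jog_arm", "data": {"increments": [[0,0.002,-0.009,0,0,0,-1],[0,0.008,-0.016,0,0,0,-1],[0,0.014,-0.022,0,0,0,-1],[0,0.02,-0.028,0,0,0,-1],[0,0.026,-0.033,0,0,0,-1]]}}

```text
clock: 12.87
position: [0.5744, 0.1496, 0.1647]
ee_rot: [0.707, 0.707, 0.0, 0.0]
ft_force: [-1.6, 1.0, -4.9]
grip_width: 0.123
grasp_force: 40.2
```

```bash
python3 cov.py
```

```text
brass plane [-1.017  0.006  0.797] 708 908 tilt 0.7940131480921407 F [-3.3  1.2 -0.3] 12.9167
```

>>> {"op": "jog_arm", "data": {"increments": [[0,0.007,-0.005,0,0,0,-1],[0,0.013,-0.01,0,0,0,-1],[0,0.02,-0.015,0,0,0,-1],[0,0.027,-0.019,0,0,0,-1],[0,0.033,-0.024,0,0,0,-1]]}}

```text
clock: 13.33
position: [0.6065, 0.1497, 0.1889]
ee_rot: [0.707, 0.707, -0.0, -0.001]
ft_force: [1.4, 1.5, -6.8]
grip_width: 0.121
grasp_force: 39.0
```

```bash
python3 cov.py; python3 - <<'E'
import numpy as np
from workcell import optics
D=optics.camera("scene");c=D["color"].astype(int);d=D["depth"];v,u=np.mgrid[:384,:512]
X=np.stack([(u-D["K"][0,2])/D["K"][0,0]*d,(v-D["K"][1,2])/D["K"][1,1]*d,d],-1);W=(X-D["t"])@D["R"]
r=(c[...,0]>110)&(c[...,1]<75)&(c[...,2]<75)&(W[...,1]>.235)&(W[...,1]<.27)&(abs(W[...,0]-.66)<.08)
for lo,hi in((.045,.145),(.035,.15),(.03,.2)):
    P=W[r&(W[...,2]>lo)&(W[...,2]<hi)];y=np.linalg.svd(P-P.mean(0))[2][0];print(len(P),np.arctan2(abs(y[2]),abs(y[0])))
E
```

```text
brass plane [-1.496  0.006  1.151] 671 970 tilt 0.981702085931756 F [-6.7  1.1  5.9] 13.3833
110 0.9185877359837414
123 0.9436547029124551
191 0.9870759326697625
```

>>> {"op": "jog_arm", "data": {"increments": [[0,0.001,-0.001,0,0,0,-1],[0,0.001,-0.001,0,0,0,-1],[0,0.001,-0.001,0,0,0,-1],[0,0.001,-0.001,0,0,0,-1],[0,0.001,-0.001,0,0,0,-1]]}}

```text
clock: 13.85
position: [0.6073, 0.1497, 0.1892]
ee_rot: [0.707, 0.707, 0.0, -0.0]
ft_force: [-5.0, 0.5, 4.3]
grip_width: 0.121
grasp_force: 40.3
```

>>> {"op": "jog_arm", "data": {"increments": [[0,0,0,0,0,0,-1],[0,0,0,0,0,0,-1],[0,0,0,0,0,0,-1],[0,0,0,0,0,0,-1],[0,0,0,0,0,0,-1]]}}

```text
clock: 14.27
position: [0.6073, 0.1497, 0.1892]
ee_rot: [0.707, 0.707, 0.0, -0.0]
ft_force: [-5.9, 0.5, 4.6]
grip_width: 0.122
grasp_force: 40.3
```

>>> {"op": "jog_arm", "data": {"increments": [[0,0,0,0,0,0,-1],[0,0,0,0,0,0,-1],[0,0,0,0,0,0,-1],[0,0,0,0,0,0,-1],[0,0,0,0,0,0,-1]]}}

```text
clock: 14.68
position: [0.6073, 0.1497, 0.1892]
ee_rot: [0.707, 0.707, 0.0, -0.0]
ft_force: [-5.9, 0.6, 4.5]
grip_width: 0.119
grasp_force: 40.3
```

```bash
python3 cov.py; python3 - <<'E'
from workcell import optics
import cv2,numpy as np
c=optics.camera("scene")["color"]
cv2.imwrite("pics/s6.png",cv2.resize(c[165:285,205:365,::-1],(800,600),interpolation=cv2.INTER_CUBIC))
E
```

```text
brass plane [-1.523  0.01   1.17 ] 663 972 tilt 0.9897106812615679 F [-5.4  0.2  4.4] 14.7333
```

View pics/s6.png

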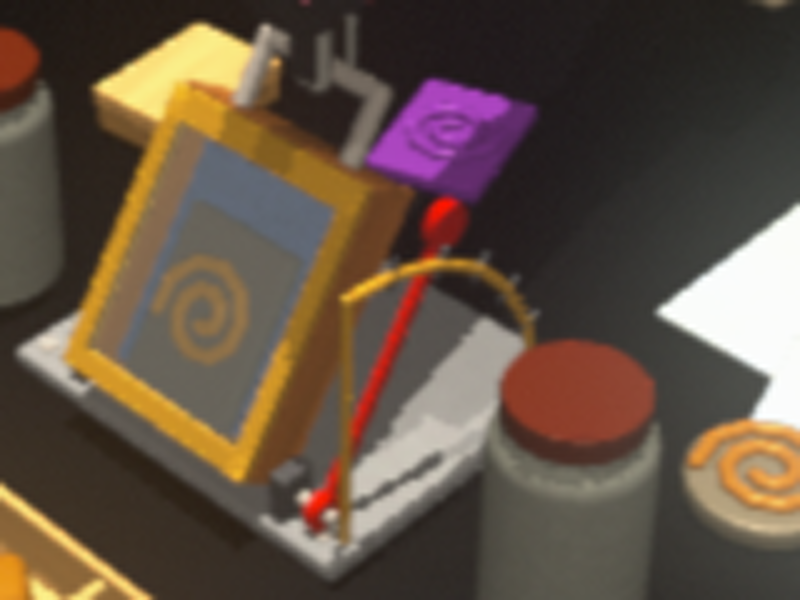

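>>> {"op": "jog_arm", "data": {"increments": [[0,0,0,0,0,0,-1],[0,0,0,0,0,0,-1],[0,0,0,0,0,0,-1],[0,0,0,0,0,0,-1],[0,0,0,0,0,0,-1]]}}

```text
clock: 15.2
position: [0.6073, 0.1497, 0.1892]
ee_rot: [0.707, 0.707, 0.0, -0.0]
ft_force: [-4.7, 0.6, 4.1]
grip_width: 0.12
grasp_force: 40.3
```

>>> {"op": "jog_arm", "data": {"increments": [[0,0,0,0,0,0,-1],[0,0,0,0,0,0,-1],[0,0,0,0,0,0,-1],[0,0,0,0,0,0,-1],[0,0,0,0,0,0,-1]]}}

```text
clock: 15.62
position: [0.6073, 0.1497, 0.1892]
ee_rot: [0.707, 0.707, 0.0, -0.0]
ft_force: [-5.2, 1.0, 4.2]
grip_width: 0.12
grasp_force: 40.3
```

>>> {"op": "jog_arm", "data": {"increments": [[0,0,0,0,0,0,-1],[0,0,0,0,0,0,-1],[0,0,0,0,0,0,-1],[0,0,0,0,0,0,-1],[0,0,0,0,0,0,-1]]}}

```text
clock: 16.03
position: [0.6073, 0.1497, 0.1892]
ee_rot: [0.707, 0.707, 0.0, -0.0]
ft_force: [-4.8, 0.8, 4.1]
grip_width: 0.118
grasp_force: 40.3
```

>>> {"op": "jog_arm", "data": {"increments": [[0,0,0,0,0,0,-1],[0,0,0,0,0,0,-1],[0,0,0,0,0,0,-1],[0,0,0,0,0,0,-1],[0,0,0,0,0,0,-1]]}}

```text
clock: 16.45
position: [0.6073, 0.1497, 0.1892]
ee_rot: [0.707, 0.707, 0.0, -0.0]
ft_force: [-5.6, 0.9, 5.0]
grip_width: 0.122
grasp_force: 40.3
```

>>> {"op": "jog_arm", "data": {"increments": [[0,0,0,0,0,0,-1],[0,0,0,0,0,0,-1],[0,0,0,0,0,0,-1],[0,0,0,0,0,0,-1],[0,0,0,0,0,0,-1]]}}

```text
clock: 16.87
position: [0.6073, 0.1497, 0.1892]
ee_rot: [0.707, 0.707, 0.0, -0.0]
ft_force: [-5.0, 1.1, 4.2]
grip_width: 0.12
grasp_force: 40.3
```

>>> {"op": "jog_arm", "data": {"increments": [[0,0,0,0,0,0,-1],[0,0,0,0,0,0,-1],[0,0,0,0,0,0,-1],[0,0,0,0,0,0,-1],[0,0,0,0,0,0,-1]]}}

```text
clock: 17.28
position: [0.6073, 0.1497, 0.1892]
ee_rot: [0.707, 0.707, 0.0, -0.0]
ft_force: [-5.1, -0.1, 4.7]
grip_width: 0.118
grasp_force: 40.3
```

>>> {"op": "jog_arm", "data": {"increments": [[0,-0.005,0.003,0,0,0,-1],[0,-0.012,0.007,0,0,0,-1],[0,-0.019,0.012,0,0,0,-1],[0,-0.026,0.017,0,0,0,-1],[0,-0.033,0.023,0,0,0,-1]]}}

```text
clock: 17.7
position: [0.5745, 0.1496, 0.1652]
ee_rot: [0.707, 0.707, 0.001, 0.0]
ft_force: [-0.2, 0.7, -1.2]
grip_width: 0.118
grasp_force: 40.3
```

>>> {"op": "jog_arm", "data": {"increments": [[0,-0.006,0.005,0,0,0,-1],[0,-0.012,0.011,0,0,0,-1],[0,-0.018,0.017,0,0,0,-1],[0,-0.024,0.023,0,0,0,-1],[0,-0.029,0.029,0,0,0,-1]]}}

```text
clock: 18.12
position: [0.5457, 0.1495, 0.1359]
ee_rot: [0.707, 0.707, 0.001, 0.0]
ft_force: [3.9, 2.8, -4.3]
grip_width: 0.117
grasp_force: 39.2
```

```bash
python3 cov.py
```

```text
brass plane [-0.665 -0.001  0.539] 736 870 tilt 0.5865630543545314 F [ 6.8  2.9 -8.2] 18.1667
```

>>> {"op": "jog_arm", "data": {"increments": [[0,-0.004,0.007,0,0,0,-1],[0,-0.008,0.014,0,0,0,-1],[0,-0.013,0.021,0,0,0,-1],[0,-0.017,0.028,0,0,0,-1],[0,-0.021,0.034,0,0,0,-1]]}}

```text
clock: 18.58
position: [0.5246, 0.1494, 0.1018]
ee_rot: [0.707, 0.707, 0.0, 0.0]
ft_force: [5.9, 1.3, -4.8]
grip_width: 0.118
grasp_force: 40.4
```

>>> {"op": "jog_arm", "data": {"increments": [[0,-0.004,0.008,0,0,0,-1],[0,-0.007,0.016,0,0,0,-1],[0,-0.01,0.023,0,0,0,-1],[0,-0.013,0.031,0,0,0,-1],[0,-0.015,0.038,0,0,0,-1]]}}

```text
clock: 19.0
position: [0.5096, 0.1494, 0.0638]
ee_rot: [0.707, 0.707, 0.0, 0.0]
ft_force: [3.3, 0.3, -2.8]
grip_width: 0.12
grasp_force: 39.6
```

```bash
python3 cov.py
```

```text
brass plane [-0.204  0.001  0.204] 628 672 tilt 0.20146025342042076 F [ 5.   0.8 -4.9] 19.05
```

Now the last 0.2 rad, slower.

>>> {"op": "jog_arm", "data": {"increments": [[0,-0.001,0.005,0,0,0,-1],[0,-0.003,0.01,0,0,0,-1],[0,-0.004,0.016,0,0,0,-1],[0,-0.005,0.021,0,0,0,-1],[0,-0.005,0.026,0,0,0,-1]]}}

```text
clock: 19.47
position: [0.5042, 0.1494, 0.0379]
ee_rot: [0.707, 0.707, -0.0, -0.0]
ft_force: [-2.5, -1.6, -0.3]
grip_width: 0.122
grasp_force: 39.6
```

>>> {"op": "jog_arm", "data": {"increments": [[0,-0.001,0.004,0,0,0,-1],[0,-0.001,0.008,0,0,0,-1],[0,-0.002,0.011,0,0,0,-1],[0,-0.002,0.014,0,0,0,-1],[0,-0.002,0.015,0,0,0,-1]]}}

```text
clock: 19.88
position: [0.5026, 0.1494, 0.0232]
ee_rot: [0.708, 0.707, -0.0, -0.0]
ft_force: [-0.7, -2.4, 6.5]
grip_width: 0.121
grasp_force: 40.1
```

```bash
python3 cov.py
```

```text
brass plane [ 0.002 -0.001  0.057] 564 589 tilt -0.0021661707819774466 F [ 1.7  0.3 -1.7] 19.9333
```

>>> {"op": "jog_arm", "data": {"increments": [[0,0,0,0,0,0,-0.2],[0,0,0,0,0,0,-0.2],[0,0,0,0,0,0,-0.2],[0,0,0,0,0,0,-0.2],[0,0,0,0,0,0,-0.2]]}}

```text
clock: 20.35
position: [0.5028, 0.1497, 0.0238]
ee_rot: [0.707, 0.707, 0.0, -0.0]
ft_force: [0.5, -0.0, 0.5]
grip_width: 0.397
grasp_force: 0.0
```

>>> {"op": "jog_arm", "data": {"increments": [[0,0,-0.01,0,0,0,-0.2],[0,0,-0.03,0,0,0,-0.2],[0,0,-0.06,0,0,0,-0.2],[0,-0.02,-0.09,0,0,0,-0.2],[0,-0.04,-0.12,0,0,0,-0.2]]}}

```text
clock: 20.77
position: [0.4626, 0.149, 0.1454]
ee_rot: [0.708, 0.706, -0.0, 0.0]
ft_force: [0.7, 0.6, 0.2]
grip_width: 0.398
grasp_force: 0.0
```

>>> {"op": "jog_arm", "data": {"increments": [[0,0,0,0,0,0,-0.2],[0,0,0,0,0,0,-0.2],[0,0,0,0,0,0,-0.2],[0,0,0,0,0,0,-0.2],[0,0,0,0,0,0,-0.2]]}}

```text
clock: 21.18
position: [0.4625, 0.1492, 0.1426]
ee_rot: [0.708, 0.707, -0.001, -0.0]
ft_force: [0.1, -0.7, -0.4]
grip_width: 0.398
grasp_force: 0.0
```

```bash
python3 cov.py
```

```text
brass plane [0.001 0.    0.057] 605 630 tilt -0.0013202885073509635 F [ 0.1 -0.3 -0.2] 21.2333
```

```bash
python3 -c "
from workcell import workorder
print(workorder.hand_in())"
```

```text
the job is handed in; nothing more can be done
None
```

I handed the job in at about 21 s. I pressed the cover shut, raised the case to about 0.99 rad (the pointer measured about 1.0), held it there for about 3.5 s, and lowered it flat with the cover still shut. The hand-in returned no verdict, and I did not re-measure the pointer or bystanders at the end.

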